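Cull the broken cup and uncap the cleaner

TASK

These donated coffee cups are about to be washed: set the one that has lost its handle down in the reject crate, without dropping it, and leave the good cups and everything else on the table where they stand. Then open the cleaner jug: press its safety cap down against the spring, keep it down while you twist it anticlockwise until it comes free, and lift it straight off, without shifting, tipping or lifting the jug. Finish still holding the cap, about five centimetres above the open mouth of the jug.

Things in the scene. Friction and masses are not known exactly. Their poses are not given: they have to be found in the camera images.
- cup_broken: The reject: a small white coffee cup whose handle has snapped off, leaving two stubs that stick out 8 mm from the wall on its +y side. 70 mm high, outer diameter 60 mm at the rim and 55 mm at the foot, wall 4 mm, about 0.16 kg. Origin: centre of its underside; z up its axis. It stands upright on the drying mat (3 mm thick) at one of four places about 140 mm apart in a square.
- cup_a: A good white coffee cup, same body as the broken one (70 mm high, 60 mm across), with a loop handle that reaches 56 mm from the axis on its +y side. Origin: centre of its underside. Stands on the drying mat and stays there.
- cup_b: A good white coffee cup, same body as the broken one (70 mm high, 60 mm across), with a loop handle that reaches 56 mm from the axis on its +y side. Origin: centre of its underside. Stands on the drying mat and stays there.
- cup_c: A good white coffee cup, same body as the broken one (70 mm high, 60 mm across), with a loop handle that reaches 56 mm from the axis on its +y side. Origin: centre of its underside. Stands on the drying mat and stays there.
- crate: The reject crate: an open-topped slatted wooden crate at the left of the table, fixed to it, outside 220 mm (its x) by 200 mm (its y), 100 mm high, walls 8 mm, small 16 mm posts in the inside corners. Origin: centre of its underside.
- crate_in (a point): Centre of the crate's inner floor, 8 mm above the table, axes as the crate's. The inside is 204 mm (x) by 184 mm (y), 92 mm deep.
- jug: The cleaner jug: a full white plastic jug with a paper label and a moulded handle, 150 mm (its x) by 110 mm (its y), about 2.4 kg, loose on the table at the right. Origin: centre of its underside. The neck stands off centre, 30 mm toward the jug's -x side; the handle, on the +x side, and all the rest of the jug's body stay below 181 mm.
- jug_mouth (a point): Centre of the jug's mouth, 208 mm above the table, on the neck's axis (30 mm from the jug's centre toward its -x); axes as the jug's. The neck is 36 mm across, with three outward lugs to 45 mm across.
- cap: Push-and-turn safety cap locked on the jug's neck: round, ribbed, grey plastic, 54 mm outer diameter, 26 mm high, 0.04 kg, upright. Origin: centre of its skirt's underside, on the axis. Locked, the underside is 13.5 mm below the mouth and 16 mm above the jug's shoulder, and its x axis lies along the jug's x (within 2 degrees). Three inner tabs hook under the neck's lugs.
- cap_top (a point): Centre of the cap's flat top, 26 mm above its origin; locked, 12.5 mm above the mouth (220 mm above the table). To open: press down 3.5 to 5.5 mm (5.5 is a hard stop) and, kept down, turn it anticlockwise seen from above. From 35 degrees on it is free; 60 is ample, about 90 is a stop. Unpressed it turns only 4 degrees, and never clockwise. Then it lifts straight off.
- cap_liner (a joint): How far the cap is pressed down against its inner spring disc (m): 0 with the cap locked, 0.0055 pressed to the hard stop, -0.002 off the jug. It pushes the cap up with 5 N when locked, plus 1.3 N per mm pressed: about 10 N frees the tabs, 12 N reaches the stop.
- spray: Bystander: clear trigger-spray bottle, 68 mm across, 224 mm high, at the far side beyond the cups. Origin: centre of its underside.
- brush: Bystander: wooden brush, 190 mm long, lying on the table beyond the jug. Origin: under its middle.
- oil_bottle: Bystander: brown glass bottle, 60 mm across, 200 mm high, on the right, nearer the robot than the jug. Origin: centre of its underside.
- jar: Bystander: glass jar with a metal lid, 76 mm across, 95 mm high, at the far side beyond the cups. Origin: centre of its underside.
- bowl: Bystander: blue bowl, 120 mm across, 50 mm high, at the far side, left of the jar. Origin: centre of its underside.
There are look-alikes about, which are no part of the job. Of the things like the cap, leave any that is orange or pink; of the rest the smaller one is meant.

How it is judged:
On the way, in this order (a step that is already met when the one before it is completed fails the run):
1. the cup without a handle stands or lies at rest in the reject crate, let go (x of cup_broken in the frame of crate_in between -0.095 and 0.095 m and y of cup_broken in the frame of crate_in between -0.085 and 0.085 m and z of cup_broken in the frame of crate_in between -0.01 and 0.05 m and contact force between cup_broken and the fingers below 0.1 N and linear speed of cup_broken below 0.05 m/s), for 0.2 s.
2. the cap has been twisted past its lugs while still down on the jug's neck (angle between the x axis of cap and the x axis of jug, either way round above 0.42 rad and z of cap in the frame of jug_mouth below -0.009 m), for 0.04 s.
At the end, for the whole second after the job is handed in: The fingers hold the cap still, its underside 20 to 120 mm above the jug's mouth and within 40 mm of its axis, off the jug. The broken cup rests in the crate, let go. The jug is upright, within 30 mm of its start; all other loose things are upright, within 40 mm of theirs (all of step 1 and z of cap in the frame of jug_mouth between 0.02 and 0.12 m and horizontal distance between cap and jug_mouth below 0.04 m and contact force between cap and the fingers above 0.5 N and contact force between cap and jug below 0.05 N and linear speed of cap below 0.05 m/s and distance of each of jug, jug_mouth from where it was at the start of the episode below 0.03 m and angle between jug's own z axis and vertical below 0.1 rad and distance of each of cup_a, cup_b, cup_c, spray, brush, oil_bottle, jar, bowl from where it was at the start of the episode below 0.04 m and angle between each of cup_a, cup_b, cup_c, spray, oil_bottle, jar, bowl's own z axis and vertical below 0.2 rad); the arm keeps its last pose, push and grip.
It fails at once if the broken cup is dropped or thrown (faster than 0.9 m/s with no finger on it) (linear speed of cup_broken above 0.9 m/s and contact force between cup_broken and the fingers below 0.05 N).
It fails at once if the jug is shifted or lifted by more than 30 mm, or tipped (distance of jug from where it was at the start of the episode above 0.03 m or angle between jug's own z axis and vertical above 0.2 rad).
It fails at once if a good cup or another bystander is pushed more than 40 mm or knocked over (distance of any of cup_a, cup_b, cup_c, spray, brush, oil_bottle, jar, bowl from where it was at the start of the episode above 0.04 m or angle between any of cup_a, cup_b, cup_c, spray, oil_bottle, jar, bowl's own z axis and vertical above 0.5 rad).
It also fails if it takes over 54 s, if anything falls off the work surface, if the arm or the gripper's body presses on something with over 40 N, if the wrist force passes 120 N, or if a joint passes its speed limit or range.

ROBOT

A 6-joint arm with a two-finger parallel gripper is mounted at the origin on the work surface. World frame = base frame: x ahead of the robot, y to its left, z up, the work surface at z = 0. Lengths are in m, angles in rad, forces in N, time in s.
With the tool pointing down it reaches from about 0.35 to 0.775 m from the base axis. Payload 7.3 kg.
Tool frame: the origin (TCP) lies on the mounting face of the last link; the fingertips stand 178 mm ahead of it and the grasp point (between the pads) lies 159 mm ahead of it (robot.grip_depth is the distance from the TCP to the grasp point, in m); z points along the fingers, y is the line along which they close (so a half turn about z gives the same grasp; the last joint's range is limited). The gripper opens to 92 mm and grips with 3 to 60 N. Pads are 19 mm wide; open, the fingers measure 130 mm over their backs; the gripper's body (75 mm by 190 mm) begins 47 mm behind the grasp point.
Start: joints at [-0.146, 0.342, 1.524, -0, 1.275, -0.146], TCP at [0.525, 0, 0.405] pointing down, gripper open.
Joint ranges: [-2.53, 2.53], [-0.77, 2.02], [0.04, 2.7], [-1, 4.14], [0.28, 2.66], [-3.11, 3.11]. Speed limits (rad/s): [2.57, 2.57, 3.14, 3.14, 3.14, 3.14].

INTERFACE

Orientations are given as [roll, pitch, yaw] about the fixed x, y, z axes, in that order (R = Rz(yaw) Ry(pitch) Rx(roll)).
In Python, from cell import observe, cams, robot, models gives the robot as it stands.
- The arm moves only by the shell command python3 -m jog 'ROWS' [FORCE]. ROWS is JSON, a list of rows, each a list of 3 entries, a list of its own where there are three numbers: the shift along the tool's x, y, z each as a share of 0.4 m, from -1 to 1, then the turn about the tool's z as a share of pi rad, from -1 to 1, then the closure, from 0 (fully open) to 1 (shut). In form: [[[x, y, z], turn, jaw], ...]. A call has 1 to 12 rows; each row is the pose to reach, as a shift and turn from the pose commanded when the call began, along the tool's axes at that moment, turning the shorter way round; what a row does not reach only later rows make up. A row lasts 1/8 s, in which the tool goes at most 62.5 mm and 10.7 degrees, less where a joint would pass 70% of its speed; a pose out of reach is approached as far as the arm can. A call with a number of a shift or a turn outside -1 to 1 is refused whole. A call with a gripper value outside its range is refused whole. The fingers move at their own pace and stop on an object; FORCE is the grip in N (left out, the last holds). Time passes only in rows, so rows that repeat a pose let the fingers close. It gives the time, the measured TCP pose, the force, the opening and the grip force at its end, in the units of the state.
- observe(): the state, without advancing time (a new reading comes with each control period).
- cams.read_camera(name): name is "scene" or "side" or "wrist"; returns the picture (400x640x3 uint8, red, green, blue); there is no depth.
- cams.camera_model(name): a dict with "camera_matrix" (3x3 intrinsics, pixels), "k1" (the pictures are not rectified: a ray, as slopes to the right and down, at radius r is drawn at 1 + k1 r^2 times it, then the intrinsics apply), "pose" (4x4, takes a point from camera to world coordinates). Camera axes: x right, y down, z forward; pixel columns grow to the right and rows downward; lengths in m; the calibration is good to about 2 mm. A picture is of the moment at which its call begins: read the wrist's pose just before it. camera_model takes no time and is no camera call; for the wrist camera it gives the pose at the moment of the call.
- robot.hand_in(): hands the job in; it is judged then, once.
Trained networks look in the newest picture that a camera, given by its name, has taken for a name from the list of things; names that differ only in an ending like _2 or _b are one class to them, and where a whole thing is asked for, a point or a joint stands for the part that bears it (a point fixed in the world has none). Each returns a list of dicts, best first, with "confidence" (0 to 1); they miss things now and then, are a little off and sometimes report something else, mostly with a low value. They report only what shows in the picture. A call takes as long as a camera call. They do not tell look-alikes from the thing itself.
- models.find_in(target, camera): "position" ([x, y, z] in m, in world coordinates, good to about 4 mm: the middle of the surface that is visible of it).
- models.pinpoint(target, camera): "position" ([x, y, z] in m, in world coordinates, good to about 4 mm: a listed point, or the origin of a listed thing).
The state is a dict: "time": time; "qpos": joint angles; "qvel": joint speeds; "joint_efforts": joint torques, N m; "tool_pos": TCP position; "tool_rot": TCP orientation; "contact_force": force on the tool from outside, world axes, zero at the start; "torque": the same for the moment, N m; "opening": finger opening in m; "grip_force": force on a finger pad.
Only numpy, scipy, OpenCV 4.12 (cv2) and the standard library are available. Lean on these libraries where they do the work, as an engineer would, in place of code of your own. Each camera call takes 0.05 s, during which the arm holds its last target. There are 200 camera calls.

## Working session

There is one attempt and no reset: what is moved stays moved. The work goes in short steps, Python scripts to look and compute and a shell command to move; the robot and the scene stay as the last step left them, time stands still between calls to the robot, and variables do not carry over. Pictures are saved under pics/ and viewed, at most 10 in all, crops included, and the job is handed in when it is done.

```bash
mkdir -p pics; ls; python3 - <<'E'
from cell import observe, cams, robot, models
import cv2, numpy as np
s=observe(); print(s['time'],s['tool_pos'],s['tool_rot'],s['opening'])
for c in ['scene','side']:
    im=cams.read_camera(c); cv2.imwrite(f'pics/{c}0.png',im[:,:,::-1])
    m=cams.camera_model(c); print(c,np.round(m['pose'],3).tolist(),np.round(m['camera_matrix'],1).tolist(),m['k1'])
    for t in ['cup_broken','cup_a','crate_in','jug','jug_mouth','cap','cap_top','oil_bottle','spray']:
        print(t,[(np.round(d['position'],3).tolist(),round(d['confidence'],2)) for d in models.pinpoint(t,c)])
E
```

```text
pics
0.0 [5.24863314e-01 3.98107978e-05 4.04052177e-01] [-3.14007594e+00 -2.43796670e-04  1.57081648e+00] 0.09170814532331163
scene [[0.104, 0.824, -0.557, 1.155], [0.994, -0.078, 0.071, -0.112], [0.015, -0.562, -0.827, 1.013], [0.0, 0.0, 0.0, 1.0]] [[397.3, 0.0, 309.2], [0.0, 397.3, 199.0], [0.0, 0.0, 1.0]] 0.006833664675935577
cup_broken [([0.419, 0.039, 0.002], 0.6)]
cup_a [([0.575, -0.064, 0.004], 0.96), ([0.554, 0.065, 0.006], 0.93), ([0.448, -0.087, 0.0], 0.56)]
crate_in [([0.488, 0.353, 0.005], 0.89)]
jug [([0.549, -0.334, 0.002], 0.92), ([0.576, -0.061, 0.003], 0.65)]
jug_mouth [([0.522, -0.336, 0.206], 0.65), ([0.726, -0.052, 0.0], 0.5)]
cap [([0.522, -0.334, 0.197], 0.96), ([0.68, -0.439, -0.002], 0.89), ([0.4, -0.294, -0.001], 0.76), ([0.577, -0.467, 0.003], 0.53)]
cap_top [([0.523, -0.336, 0.22], 0.93), ([0.671, -0.445, 0.036], 0.76), ([0.401, -0.294, 0.036], 0.69), ([0.577, -0.467, 0.024], 0.62)]
oil_bottle [([0.377, -0.45, 0.003], 0.84)]
spray [([0.73, -0.054, 0.002], 0.71), ([0.526, -0.336, 0.198], 0.6), ([0.484, 0.348, 0.002], 0.56), ([0.523, -0.336, 0.222], 0.49)]
si
[... 277 characters left out ...]
]
cup_a [([0.552, 0.063, -0.002], 0.97), ([0.441, -0.087, -0.001], 0.75), ([0.575, -0.065, -0.001], 0.56), ([0.519, -0.338, 0.196], 0.23)]
crate_in [([0.489, 0.35, 0.005], 0.89)]
jug [([0.52, -0.332, 0.222], 0.55)]
jug_mouth [([0.524, -0.333, 0.206], 0.6), ([0.575, -0.065, 0.001], 0.19)]
cap [([0.404, -0.289, 0.001], 0.82), ([0.58, -0.463, 0.001], 0.76), ([0.674, -0.444, -0.003], 0.65), ([0.42, 0.041, 0.001], 0.62), ([0.522, -0.335, 0.193], 0.61)]
cap_top [([0.52, -0.329, 0.219], 0.7), ([0.578, -0.469, 0.028], 0.7), ([0.675, -0.442, 0.036], 0.67), ([0.408, -0.292, 0.036], 0.66), ([0.723, -0.264, -0.003], 0.61), ([0.553, 0.064, 0.0], 0.57)]
oil_bottle []
spray [([0.729, -0.051, 0.001], 0.74)]
```

View pics/scene0.png

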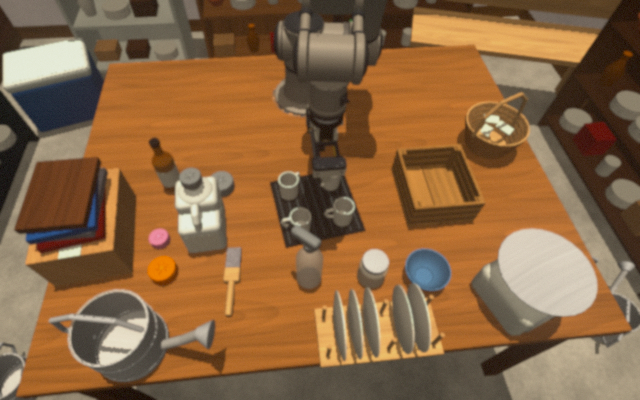

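View pics/side0.png

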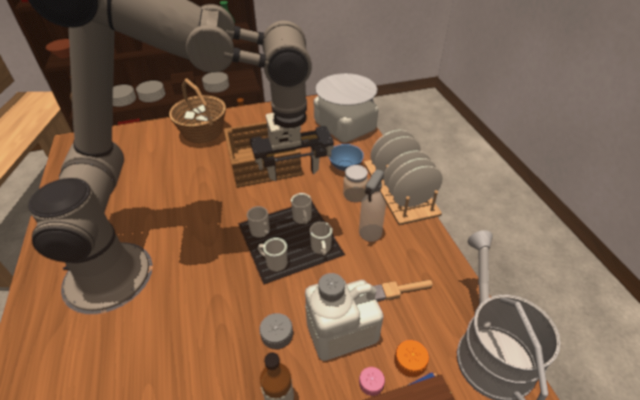

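The scene image shows the cups on the mat at (289,186), (330,178), (299,220) and (343,210). All but the one at (330,178) show handles, so the reject is at about (0.42, 0.042). The cap is on the jug at (190,178), and the grey disc at (223,183) is a larger look-alike. In the side view the handleless cup is at (259,222) and the jug cap at (331,288). I'll move above the reject for a closer look.

```bash
python3 -m jog '[[[0.05,-0.13,0],0,0],[[0.1,-0.26,0],0,0],[[0.1,-0.26,0],0,0],[[0.1,-0.26,0],0,0]]'; cat > h.py <<'E'
from cell import observe, cams, robot, models
import cv2, numpy as np
def proj(m,p):
    T=np.linalg.inv(m['pose']); c=T[:3,:3]@p+T[:3,3]; s=c[:2]/c[2]; s=s*(1+m['k1']*(s@s)); K=np.array(m['camera_matrix']); return K[:2,:2]@s+K[:2,2]
def unproj(m,uv,z):
    K=np.array(m['camera_matrix']); d=np.linalg.solve(K[:2,:2],np.array(uv,float)-K[:2,2]); s=d.copy()
    for _ in range(8): s=d/(1+m['k1']*(s@s))
    P=np.array(m['pose']); r=P[:3,:3]@np.array([*s,1]); return P[:3,3]+r*(z-P[2,3])/r[2]
def pp(t,c): print(t,c,[(np.round(d['position'],3).tolist(),round(d['confidence'],2)) for d in models.pinpoint(t,c)])
def grasp(): # grasp point, tool axes
    from scipy.spatial.transform import Rotation as R
    s=observe(); A=R.from_euler('xyz',s['tool_rot']).as_matrix(); return s['tool_pos']+A[:,2]*robot.grip_depth, A
E
python3 - <<'E'
from h import *
m=cams.camera_model('wrist'); im=cams.read_camera('wrist'); cv2.imwrite('pics/w1.png',im[:,:,::-1])
print(np.round(m['pose'],3).tolist(),m['camera_matrix'])
pp('cup_broken','wrist');pp('cup_a','wrist'); g,A=grasp(); print(g,A.round(3))
for p in [(0.42,0.042,0.073),(0.42,0.042,0.003)]: print(proj(m,np.array(p)))
E
```

```text
time: 1.5
tool_pos: [0.4215, 0.04, 0.4053]
tool_rot: [3.139, 0.0, 1.571]
contact_force: [-0.3, -0.7, 0.6]
opening: 0.0918
grip_force: 0.0
[[1.0, -0.0, 0.003, 0.421], [0.0, -0.968, -0.249, 0.107], [0.003, 0.249, -0.968, 0.385], [0.0, 0.0, 0.0, 1.0]] [[297.87713271   0.         318.70939455]
 [  0.         297.87713271 201.13449034]
 [  0.           0.           1.        ]]
cup_broken wrist [([0.422, 0.045, 0.004], 0.66)]
cup_a wrist [([0.553, 0.059, -0.001], 0.9), ([0.446, -0.09, -0.0], 0.65)]
[0.42207246 0.03962743 0.24555981] [[ 0.001  1.     0.001]
 [ 1.    -0.001 -0.   ]
 [-0.     0.001 -1.   ]]
[317.32150801 186.99757813]
[317.40831487 176.03142105]
```

View pics/w1.png

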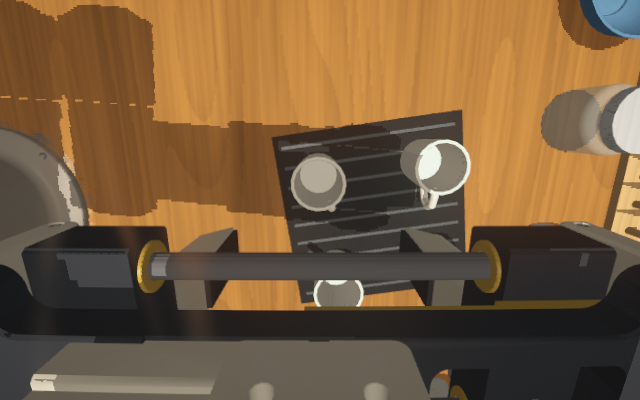

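The wrist view shows the reject's rim centred at about (318,183), with stubs at about (332,208), so towards −y. Gripping along world x therefore clears both the stubs and the neighbouring cup.

```bash
python3 - <<'E'
from h import *
m=cams.camera_model('wrist')
print(unproj(m,(318.5,182.5),0.073))
for u in [(291,183),(346,183),(318,154),(318,211)]: print(unproj(m,u,0.073))
im=cv2.imread('pics/w1.png'); c=im[140:230,270:370]; cv2.imwrite('pics/w1c.png',cv2.resize(c,None,fx=6,fy=6,interpolation=2))
for c in ['scene','side']:
    cams.read_camera(c); pp('cup_broken',c); pp('crate_in',c); pp('cap_top',c)
E
```

```text
[0.42127983 0.04674425 0.073     ]
[0.39199668 0.04622754 0.073     ]
[0.45056996 0.04618656 0.073     ]
[0.42077784 0.07686393 0.073     ]
[0.4207157 0.0151556 0.073    ]
cup_broken scene [([0.42, 0.041, 0.006], 0.58)]
crate_in scene [([0.491, 0.352, 0.008], 0.94)]
cap_top scene [([0.574, -0.468, 0.028], 0.85), ([0.678, -0.445, 0.036], 0.75), ([0.405, -0.297, 0.038], 0.69), ([0.524, -0.335, 0.222], 0.55)]
cup_broken side []
crate_in side [([0.489, 0.35, 0.003], 0.78)]
cap_top side [([0.52, -0.332, 0.222], 0.96), ([0.675, -0.443, 0.036], 0.95), ([0.404, -0.294, 0.031], 0.68), ([0.577, -0.465, 0.029], 0.55)]
```

View pics/w1c.png

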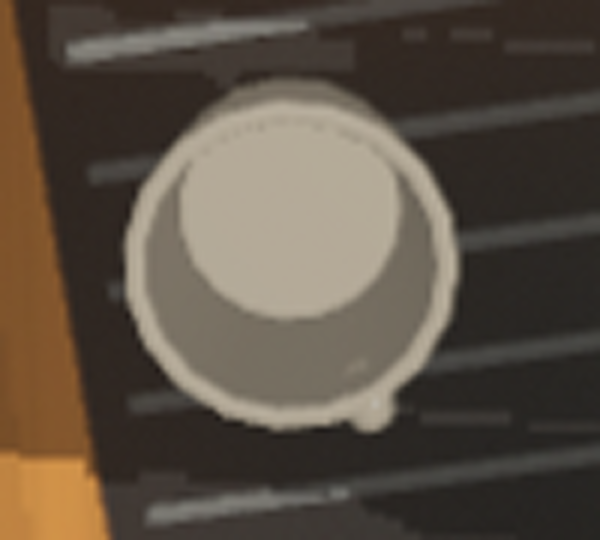

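The crop shows the rim centre at about (292,263), which maps to world (0.421, 0.045). The stub is at (373,410), clear of a grip along x.

```bash
python3 -m jog '[[[0.011,-0.003,0.12],0,0],[[0.011,-0.003,0.24],0,0],[[0.011,-0.003,0.35],0,0],[[0.011,-0.003,0.42],0,0],[[0.011,-0.003,0.47],0,0],[[0.011,-0.003,0.47],0,0],[[0.011,-0.003,0.47],0,1],[[0.011,-0.003,0.47],0,1],[[0.011,-0.003,0.47],0,1],[[0.011,-0.003,0.47],0,1],[[0.011,-0.003,0.47],0,1]]' 20
```

```text
time: 3.42
tool_pos: [0.4202, 0.0444, 0.2172]
tool_rot: [3.14, 0.0, 1.571]
contact_force: [0.6, 0.3, 4.4]
opening: 0.0587
grip_force: 20.0
```

```bash
python3 -m jog '[[[0,0,-0.08],0,1],[[0,0,-0.2],0,1],[[0,0,-0.32],0,1],[[0.06,0.015,-0.38],0,1],[[0.16,0.035,-0.38],0,1],[[0.28,0.065,-0.38],0,1],[[0.4,0.09,-0.38],0,1],[[0.52,0.12,-0.38],0,1],[[0.64,0.145,-0.38],0,1],[[0.73,0.165,-0.38],0,1],[[0.765,0.175,-0.38],0,1],[[0.765,0.175,-0.38],0,1]]'; python3 - <<'E'
from h import *
print(grasp()[0],observe()['opening'])
for c in ['scene','side']:
    im=cams.read_camera(c); pp('crate_in',c); pp('cup_broken',c)
cv2.imwrite('pics/s2.png',im[:,:,::-1])
E
```

```text
time: 4.92
tool_pos: [0.4897, 0.3505, 0.3679]
tool_rot: [-3.14, 0.001, 1.572]
contact_force: [-0.6, -0.7, -1.8]
opening: 0.0586
grip_force: 20.0
[0.48944728 0.35032664 0.20869137] 0.05856744876752848
crate_in scene [([0.49, 0.354, 0.011], 0.87)]
cup_broken scene [([0.49, 0.346, 0.154], 0.64)]
crate_in side [([0.491, 0.35, 0.005], 0.61)]
cup_broken side [([0.488, 0.345, 0.158], 0.68), ([0.749, 0.261, 0.005], 0.64)]
```

View pics/s2.png

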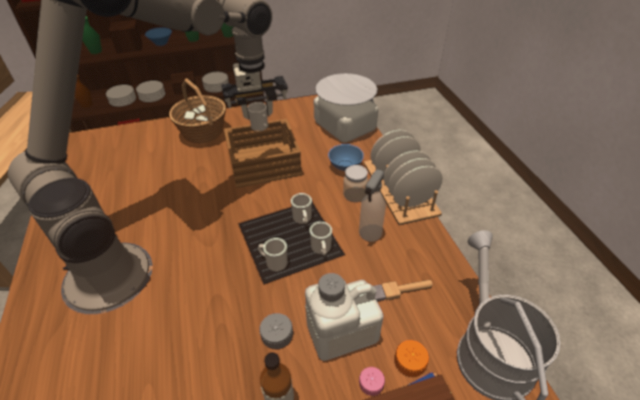

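The side view shows the cup at (258,115), held above the crate. The three good cups are undisturbed. Lowering it now.

```bash
python3 -m jog '[[[0,0.002,0.08],0,1],[[0,0.002,0.18],0,1],[[0,0.002,0.28],0,1],[[0,0.002,0.33],0,1],[[0,0.002,0.35],0,1],[[0,0.002,0.36],0,1],[[0,0.002,0.364],0,1],[[0,0.002,0.366],0,1],[[0,0.002,0.366],0,1]]'
```

```text
time: 6.35
tool_pos: [0.4907, 0.3505, 0.2228]
tool_rot: [3.141, -0.0, 1.571]
contact_force: [0.1, 1.1, -1.9]
opening: 0.0589
grip_force: 20.0
```

```bash
python3 -m jog '[[[0,0,0.003],0,1],[[0,0,0.003],0,1]]'
```

```text
time: 6.6
tool_pos: [0.4908, 0.3505, 0.2222]
tool_rot: [3.14, -0.001, 1.571]
contact_force: [-2.1, -0.7, 4.1]
opening: 0.0584
grip_force: 20.0
```

```bash
python3 -m jog '[[[0,0,0],0,0],[[0,0,0],0,0],[[0,0,0],0,0],[[0,0,0],0,0],[[0,0,-0.05],0,0],[[0,0,-0.15],0,0],[[0,0,-0.28],0,0],[[0,0,-0.42],0,0],[[0,0,-0.5],0,0],[[0,0,-0.5],0,0]]';  python3 - <<'E'
from h import *
for c in ['scene','side','wrist']:
    im=cams.read_camera(c); pp('cup_broken',c)
    for t in ['cap','cap_top','jug_mouth','jug']: 
        if c!='wrist': pp(t,c)
print(grasp()[0])
E
```

```text
time: 7.85
tool_pos: [0.4907, 0.3505, 0.4242]
tool_rot: [3.136, -0.003, 1.571]
contact_force: [0.6, 0.2, -1.0]
opening: 0.0918
grip_force: 0.0
cup_broken scene [([0.49, 0.346, 0.008], 0.62)]
cap scene [([0.68, -0.441, -0.001], 0.97), ([0.401, -0.294, -0.001], 0.86), ([0.52, -0.335, 0.197], 0.65), ([0.578, -0.466, 0.0], 0.65)]
cap_top scene [([0.676, -0.442, 0.034], 0.91), ([0.52, -0.334, 0.22], 0.84), ([0.578, -0.467, 0.025], 0.78), ([0.405, -0.294, 0.036], 0.57), ([0.492, 0.346, 0.007], 0.21)]
jug_mouth scene [([0.522, -0.333, 0.207], 0.62), ([0.578, -0.062, 0.0], 0.42)]
jug scene [([0.552, -0.334, 0.002], 0.71), ([0.521, -0.336, 0.222], 0.31)]
cup_broken side [([0.492, 0.349, 0.011], 0.55)]
cap side [([0.577, -0.464, 0.003], 0.97), ([0.674, -0.445, 0.001], 0.9), ([0.404, -0.292, 0.003], 0.86), ([0.521, -0.336, 0.192], 0.81)]
cap_top side [([0.577, -0.468, 0.028], 0.74), ([0.406, -0.292, 0.031], 0.72), ([0.523, -0.332, 0.225], 0.69), ([0.675, -0.445, 0.037], 0.64)]
jug_mouth side [([0.521, -0.33, 0.209], 0.88), ([0.489, 0.352, -0.001], 0.36)]
jug side [([0.549, -0.332, 0.0], 0.81), ([0.523, -0.332, 0.207], 0.57), ([0.522, -0.334, 0.194], 0.44)]
cup_broken wrist [([0.492, 0.353, 0.012], 0.8)]
[0.49060954 0.35042873 0.26185694]
```

```bash
python3 -m jog '[[[-0.05,0,-0.1],0,0],[[-0.15,0.01,-0.2],0,0],[[-0.3,0.02,-0.2],0,0],[[-0.45,0.03,-0.2],0,0],[[-0.6,0.04,-0.2],0,0],[[-0.75,0.05,-0.2],0,0],[[-0.9,0.06,-0.2],0,0],[[-1,0.077,-0.2],0,0]]' && python3 -m jog '[[[-0.12,0,0],0,0],[[-0.24,0,0],0,0],[[-0.36,0,0],0,0],[[-0.48,0,0],0,0],[[-0.6,0,0],0,0],[[-0.68,0,0],0,0],[[-0.711,0,0],0,0],[[-0.711,0,0],0,0],[[-0.711,0,0],0,0]]'; python3 - <<'E'
from h import *
m=cams.camera_model('wrist');im=cams.read_camera('wrist'); cv2.imwrite('pics/w3.png',im[:,:,::-1])
for t in ['cap','cap_top','jug_mouth','jug']: pp(t,'wrist')
print(grasp(),observe()['qpos'].round(3) )
print(proj(m,np.array([.5215,-.334,.22])))
E
```

```text
time: 9.55
tool_pos: [0.5211, -0.0521, 0.5014]
tool_rot: [3.141, 0.0, 1.569]
contact_force: [0.1, 0.1, 0.1]
opening: 0.0916
grip_force: 0.0
time: 10.68
tool_pos: [0.5216, -0.3327, 0.5015]
tool_rot: [3.141, -0.0, 1.572]
contact_force: [0.2, -0.0, 0.2]
opening: 0.0915
grip_force: 0.0
cap wrist [([0.404, -0.295, 0.003], 0.96), ([0.679, -0.441, 0.002], 0.83), ([0.523, -0.333, 0.191], 0.78)]
cap_top wrist [([0.522, -0.336, 0.219], 0.9), ([0.406, -0.295, 0.034], 0.78), ([0.573, -0.464, 0.022], 0.72), ([0.719, -0.262, 0.001], 0.37)]
jug_mouth wrist []
jug wrist []
(array([ 0.52161863, -0.33319336,  0.34227994]), array([[-1.02002685e-03,  9.99999385e-01,  4.35896658e-04],
       [ 9.99999461e-01,  1.02011189e-03, -1.94907504e-04],
       [-1.95352048e-04,  4.35697612e-04, -9.99999886e-01]])) [-0.692  0.478  1.051  0.     1.612 -0.693]
[319.24511871 202.16720333]
```

View pics/w3.png

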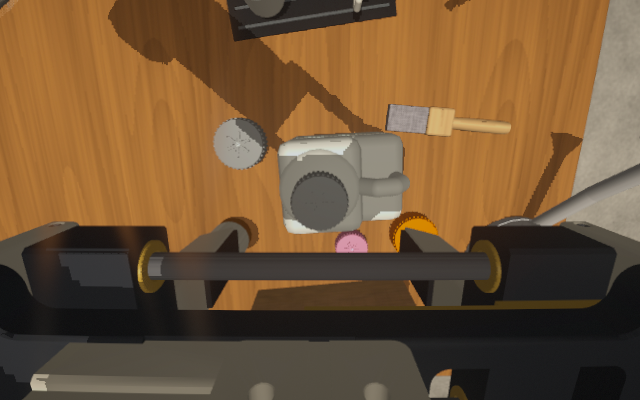

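The wrist view shows the jug cap centred at about (320,200), against a prediction of (319,202), so it is aligned. Descending and gripping.

```bash
python3 -m jog '[[[-0.002,0,0.1],0,0],[[-0.002,0,0.2],0,0],[[-0.002,0,0.27],0,0],[[-0.002,0,0.3],0,0],[[-0.002,0,0.314],0,0],[[-0.002,0,0.314],0,0],[[-0.002,0,0.314],0,0.9],[[-0.002,0,0.314],0,0.9],[[-0.002,0,0.314],0,0.9],[[-0.002,0,0.314],0,0.9],[[-0.002,0,0.314],0,0.9],[[-0.002,0,0.314],0,0.9]]' 50
```

```text
time: 12.42
tool_pos: [0.5215, -0.3348, 0.3757]
tool_rot: [3.141, 0.0, 1.571]
contact_force: [1.7, -0.1, 0.0]
opening: 0.0536
grip_force: 50.0
```

Now press in small steps.

```bash
python3 -m jog '[[[0,0,0.005],0,0.9],[[0,0,0.008],0,0.9],[[0,0,0.012],0,0.9],[[0,0,0.012],0,0.9]]'
```

```text
time: 12.92
tool_pos: [0.5214, -0.3346, 0.3723]
tool_rot: [3.14, 0.001, 1.571]
contact_force: [-0.6, 1.5, 9.2]
opening: 0.0536
grip_force: 50.0
```

```bash
python3 -m jog '[[[0,0,0.004],0,0.9],[[0,0,0.004],0,0.9]]'
```

```text
time: 13.18
tool_pos: [0.5214, -0.3346, 0.3711]
tool_rot: [3.14, 0.001, 1.571]
contact_force: [-1.9, 2.2, 10.9]
opening: 0.0538
grip_force: 50.0
```

```bash
python3 -m jog '[[[0,0,0.001],-0.03,0.9],[[0,0,0.001],-0.06,0.9],[[0,0,0.001],-0.09,0.9],[[0,0,0.001],-0.12,0.9],[[0,0,0.001],-0.12,0.9]]'
```

```text
time: 13.8
tool_pos: [0.5215, -0.335, 0.3711]
tool_rot: [3.14, 0.004, 1.949]
contact_force: [-0.7, 0.9, 11.0]
opening: 0.0534
grip_force: 50.0
```

```bash
python3 -m jog '[[[0,0,0],-0.03,0.9],[[0,0,0],-0.06,0.9],[[0,0,0],-0.09,0.9],[[0,0,0],-0.12,0.9],[[0,0,0],-0.15,0.9],[[0,0,0],-0.18,0.9],[[0,0,0],-0.21,0.9],[[0,0,0],-0.24,0.9],[[0,0,0],-0.24,0.9],[[0,0,0],-0.24,0.9]]'; python3 - <<'E'
from h import *
print(observe()['torque'].round(2))
for c in ['scene','side']:
    im=cams.read_camera(c); pp('jug',c)
cv2.imwrite('pics/s4.png',cv2.resize(im[230:390,250:450,::-1],None,fx=4,fy=3.75))
E
```

```text
time: 15.05
tool_pos: [0.5215, -0.3351, 0.3711]
tool_rot: [-3.14, 0.005, 2.702]
contact_force: [-0.2, -0.1, 10.0]
opening: 0.0536
grip_force: 50.0
[ 0.12 -0.05  0.09]
jug scene [([0.553, -0.337, -0.001], 0.74), ([0.73, -0.053, 0.002], 0.52)]
jug side [([0.546, -0.332, -0.001], 0.61)]
```

View pics/s4.png

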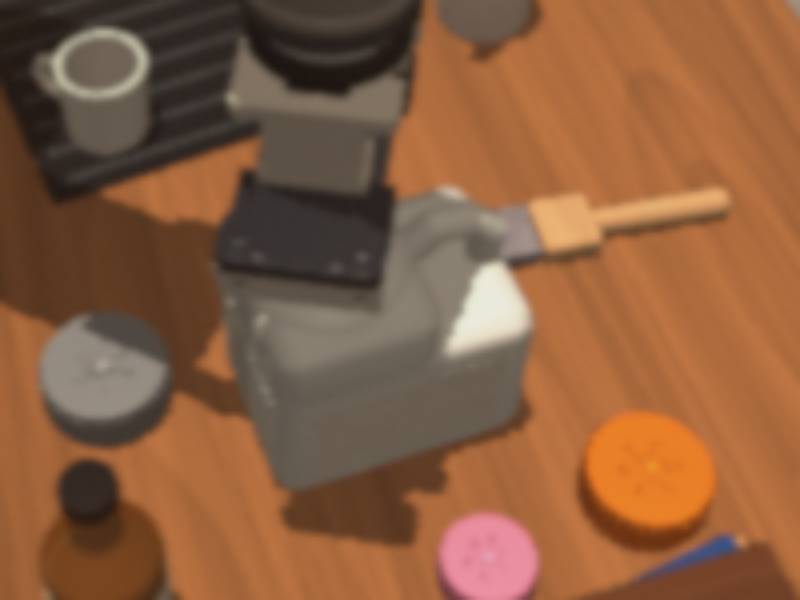

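The crop shows the gripper on the cap and the jug still square where it stood. The twist is about 65°. Lifting gently, checking that the jug stays behind.

```bash
python3 -m jog '[[[0,0,-0.01],0,0.9],[[0,0,-0.02],0,0.9],[[0,0,-0.03],0,0.9],[[0,0,-0.03],0,0.9]]'
```

```text
time: 15.75
tool_pos: [0.5213, -0.3347, 0.3804]
tool_rot: [3.141, -0.001, 2.702]
contact_force: [-0.5, -0.1, 0.0]
opening: 0.0535
grip_force: 50.0
```

No pull on the wrist, so the cap is free.

```bash
python3 -m jog '[[[0,0,-0.03],0,0.9],[[0,0,-0.06],0,0.9],[[0,0,-0.09],0,0.9],[[0,0,-0.12],0,0.9],[[0,0,-0.145],0,0.9],[[0,0,-0.145],0,0.9],[[0,0,-0.145],0,0.9],[[0,0,-0.145],0,0.9]]'; python3 - <<'E'
from h import *
for c in ['scene','side']:
    im=cams.read_camera(c)
    for t in ['cap','jug','jug_mouth','cup_broken','cup_a']: pp(t,c)
cv2.imwrite('pics/s5.png',cv2.resize(im[200:360,230:430,::-1],None,fx=4,fy=3.75))
E
```

```text
time: 16.75
tool_pos: [0.5214, -0.3348, 0.4381]
tool_rot: [3.141, -0.001, 2.702]
contact_force: [0.4, -0.1, -0.1]
opening: 0.0537
grip_force: 50.0
cap scene [([0.678, -0.439, -0.004], 0.93), ([0.402, -0.292, -0.002], 0.87), ([0.575, -0.464, 0.001], 0.66), ([0.524, -0.334, 0.26], 0.54)]
jug scene [([0.552, -0.335, -0.001], 0.73)]
jug_mouth scene [([0.523, -0.332, 0.208], 0.79)]
cup_broken scene []
cup_a scene [([0.578, -0.06, 0.003], 0.84), ([0.551, 0.062, 0.004], 0.76), ([0.753, 0.256, -0.004], 0.69), ([0.376, -0.449, 0.001], 0.19)]
cap side [([0.672, -0.446, 0.002], 0.92), ([0.403, -0.293, 0.004], 0.86), ([0.578, -0.465, -0.001], 0.58), ([0.547, -0.331, -0.003], 0.29)]
jug side [([0.548, -0.332, -0.001], 0.98)]
jug_mouth side [([0.523, -0.331, 0.208], 0.64)]
cup_broken side [([0.492, 0.347, 0.009], 0.8)]
cup_a side [([0.552, 0.066, 0.002], 0.86), ([0.444, -0.086, -0.0], 0.77), ([0.574, -0.063, -0.001], 0.48), ([0.724, -0.264, -0.002], 0.33)]
```

View pics/s5.png

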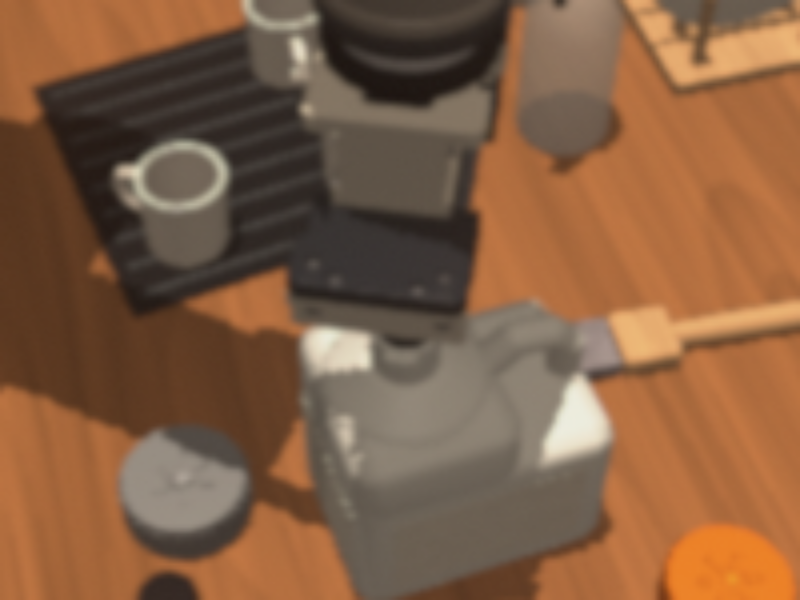

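The crop shows the open mouth at (408,360), the jug in place, and the cap held above it. The scene camera puts the cap at z 0.260, about 5 cm above the mouth. Handing in.

```bash
python3 -c "
from cell import robot
print(robot.hand_in())"
```

```text
the job is handed in; nothing more can be done
None
```

The broken cup is in the reject crate, and the jug is open and in place, with the cap held about 5 cm above its mouth; the job is handed in at about 17 s, but no verdict came back.

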